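Weigh the plaster plug kept behind the jars

TASK

The white plaster plug in the back of the wooden rack has to be weighed. First lift the two jars that stand in front of it out of the rack and stand both on the flat brown board beside it, on the free part, without moving the wooden wedge that lies there; with both jars out, stand the plug upright in the middle of the scale's pan, and only then put each jar back into the very bay of the rack that it came from. Keep the jars upright throughout and leave everything standing free.

Things in the scene. Friction and masses are not known exactly. Their poses are not given: they have to be found in the camera images.
- blue_jar: Blue cylindrical jar with a white screw lid, closed; 60 mm diameter, 120 mm tall with the lid (lid 56 mm diameter, top 19 mm). About 0.37 kg. Origin: centre of its underside; z up. (Another such jar stands far back on the bench: it is not meant.) It starts in one of the two front bays of the rack (either one).
- black_lid_jar: White cylindrical jar with a black screw lid, closed; 58 mm diameter, 85 mm tall with the lid (lid 54 mm diameter, top 13 mm). About 0.24 kg. Origin: centre of its underside; z up. It starts in the other front bay of the rack.
- plug: Small white plaster plug, a stub with a slightly narrower rounded top; 43 mm diameter at its foot, 38 mm tall, about 45 g. Origin: centre of its underside; z up. It starts in the rear trough of the rack, behind the two jars, which leave no room above it for a gripper's body.
- rack: Open wooden rack fixed to the bench, 178 x 178 mm (x, y) and 24 mm high. Origin: centre of its underside; x points to its rear (away from the robot), y to its left. Floor 8 mm thick, walls 6 mm thick, their tops 24 mm above the bench. Two front bays, each 80 x 80 mm inside, with centres at x = -43 mm, y = +43 and -43 mm; behind them one rear trough, 80 mm (x) by 166 mm (y) inside, with its centre at x = +43 mm, y = 0. The bays' floor is at z = 8 mm.
- board: Flat brown wooden board, fixed to the bench, 150 mm (its x) by 300 mm (its y) and 16 mm thick, its length pointing roughly away from the robot (its -y end is the far one). Origin: centre of its underside; its top is at z = 16 mm. It lies to the left or to the right of the rack, the scale being on the other side. The wedge lies on its far end; the rest is free.
- scale: Green kitchen-type dial scale, fixed to the bench, with a round white pan of 203 mm diameter on top. Origin: centre of its underside, under the middle of the pan; z up; the dial faces -x. The pan's flat bottom is about 140 mm across and stands at z = 181 mm, its rim at z = 195 mm. The pan does not move.
- wedge: Small wooden wedge, 34 x 95 mm (x, y) and up to 22 mm high, lying loose across the far end of the board. Origin: centre of its underside. It must stay where it lies.
Mind the look-alikes: they are no part of the job. Of the things that look like the plug, the middle-sized one is meant.

How it is judged:
By the outcome, as a careful person would: the job done as asked, in the order asked, and still so for the second after the job is handed in, with the robot touching nothing.
It also fails if it takes over 120 s, if anything falls off the work surface, if the arm or the gripper's body presses on something with over 40 N, if the wrist force passes 120 N, or if a joint passes its speed limit or range.

ROBOT

A 6-joint arm with a two-finger parallel gripper is mounted at the origin on a cart in front of the work surface, level with it; the furniture and walls round the work are solid. World frame = base frame: x ahead of the robot, y to its left, z up, the work surface at z = 0. Lengths are in m, angles in degrees, forces in N, time in s.
With the tool pointing down it reaches from about 0.325 to 0.85 m from the base axis. Payload 15.5 kg.
Tool frame: the origin (TCP) lies at the very end of the fingers, on their centre line; the grasp point (between the pads) lies arm.grip_depth behind it (arm.grip_depth is the distance from the TCP to the grasp point, in m); z points along the fingers, y is the line along which they close (so a half turn about z gives the same grasp; the last joint's range is limited). The gripper opens to 91 mm and grips with 3 to 60 N. Pads are 32 mm wide; open, the fingers measure 118 mm over their backs; the gripper's body (76 mm by 178 mm) begins 60 mm behind the grasp point.
Start: joints at [60.533, 28.281, 77.091, -0, 74.628, -5.472], TCP at [0.254, 0.571, 0.214] pointing down, gripper open.
Joint ranges: [-166.48, 166.48], [-47.26, 123.95], [12.59, 153.08], [-70.14, 250.14], [6.76, 159.57], [-176.63, 176.63]. Speed limits (degrees/s): [108.29, 108.29, 147.25, 172.46, 172.46, 172.46].

INTERFACE

Orientations are given as a 3x3 rotation matrix whose columns are the frame's x, y, z axes.
In Python, from rig import arm gives the robot as it stands. Calls block until the motion is done:
- arm.move_to(position, orientation): joint-space move of the TCP to a pose.
- arm.move_l(position, orientation=None, feed=0.15): straight line of the TCP; orientation=None keeps the orientation; feed is the mean speed in m/s.
- arm.move_joints(angles): joint-space move.
- arm.grip(opening): finger opening in m; the grip force is fixed at half the most; returns when the fingers have stopped.
- arm.sleep(seconds).
- arm.solve_ik(position, orientation): joint angles nearest the present ones, or None.
- arm.snapshot(name): name is "scene" or "top" or "wrist"; returns the picture (420x560x3 uint8, red, green, blue); there is no depth.
- arm.get_calibration(name): a dict with "intrinsics" (3x3 intrinsics, pixels), "cam_to_world" (4x4, takes a point from camera to world coordinates). Camera axes: x right, y down, z forward; pixel columns grow to the right and rows downward; lengths in m; the calibration is good to about 2 mm. The wrist camera is an equidistant fisheye: a pixel r from the principal point sees the ray r / f radians off the axis. A picture is of the moment at which its call begins: read the wrist's pose just before it. get_calibration takes no time and is no camera call; for the wrist camera it gives the pose at the moment of the call.
A pose or a line that the arm cannot do raises arm.Unreachable and nothing moves.
- arm.sign_off(): hands the job in; it is judged then, once.
Readings, each from a call of its own:
- arm.current_t(): time.
- arm.current_joint_positions(): joint angles.
- arm.current_dq(): joint speeds.
- arm.current_tau(): joint torques, N m.
- arm.current_ee_pos(): TCP position.
- arm.current_tool_rot(): TCP orientation.
- arm.current_force(): force on the tool from outside, world axes, zero at the start.
- arm.current_torque(): the same for the moment, N m.
- arm.current_width(): finger opening in m.
- arm.current_grasp_force(): force on a finger pad.
Only numpy, scipy, OpenCV 4.12 (cv2) and the standard library are available. Lean on these libraries where they do the work, as an engineer would, in place of code of your own. Each camera call takes 0.05 s, during which the arm holds its last target. There are 200 camera calls.

## Working session

There is one attempt and no reset: what is moved stays moved. The work goes in short steps, each a Python script; the robot and the scene stay as the last script left them, time stands still between calls to the robot, and variables do not carry over. Pictures are saved under pics/ and viewed, at most 14 in all, crops included, and the job is handed in when it is done.

```bash
ls; mkdir -p pics
python3 - <<'E'
from rig import arm
import cv2,numpy as np
np.set_printoptions(precision=4,suppress=True)
for n in("scene","top","wrist"):
    c=arm.get_calibration(n); print(n,c["intrinsics"],c["cam_to_world"])
    cv2.imwrite(f"pics/{n}0.png",arm.snapshot(n)[:,:,::-1])
print(arm.grip_depth,arm.current_tool_rot(),arm.current_t(),arm.current_width())
E
```

```text
pics
scene [[411.0728   0.     273.1687]
 [  0.     411.0728 212.2121]
 [  0.       0.       1.    ]] [[-0.1179  0.895  -0.4302  1.1065]
 [ 0.993   0.1026 -0.0587  0.0916]
 [-0.0084 -0.4341 -0.9008  1.0543]
 [ 0.      0.      0.      1.    ]]
top [[448.1168   0.     284.0575]
 [  0.     448.1168 214.395 ]
 [  0.       0.       1.    ]] [[ 0.0215 -0.9955  0.0918  0.4901]
 [-0.9998 -0.0218 -0.002   0.0269]
 [ 0.0039 -0.0918 -0.9958  1.3739]
 [ 0.      0.      0.      1.    ]]
wrist [[325.1923   0.     282.8976]
 [  0.     325.1923 211.2215]
 [  0.       0.       1.    ]] [[ 0.4061  0.8841  0.2313  0.1883]
 [ 0.9138 -0.3928 -0.1029  0.6002]
 [-0.0001  0.2531 -0.9674  0.385 ]
 [ 0.      0.      0.      1.    ]]
0.0188 [[-0.9136  0.4067 -0.0005]
 [ 0.4067  0.9136 -0.0008]
 [ 0.0001 -0.0009 -1.    ]] 0.15 0.09151904414798621
```

View pics/scene0.png

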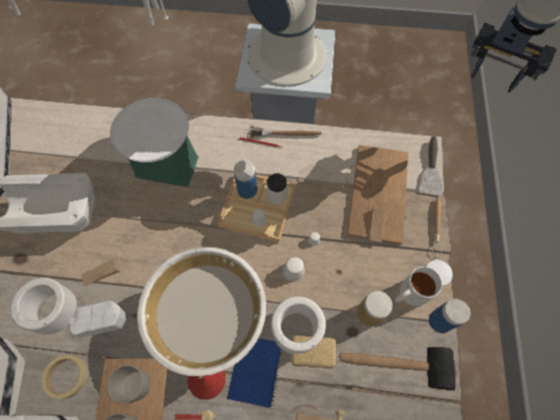

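View pics/top0.png

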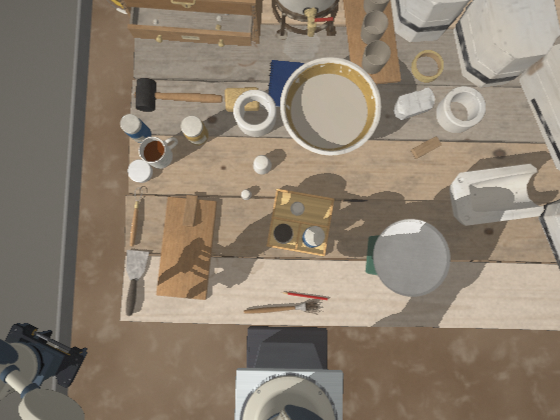

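The scene shows the blue jar in the right front bay (top view 312,237) and the black-lid jar in the left front bay (283,232). The plug is behind them at (297,208). The board is on the left (185,245) with the wedge at its far end (193,210), and the scale is on the right (412,257). Next I'll look from near, from two wrist places.

```bash
cat > h.py <<'E'
from rig import arm
import cv2,numpy as np
np.set_printoptions(precision=4,suppress=True)
def R(a):  # tool down, closing line (tool y) at world angle a deg
    c,s=np.cos(np.radians(a)),np.sin(np.radians(a))
    return np.array([[-(-s)*-1*-1 if 0 else s*-1,c,0],[c,s,0],[0,0,-1.]])
def shot(n,name):
    T=arm.get_calibration(n); im=arm.snapshot(n)
    cv2.imwrite(f"pics/{name}.png",im[:,:,::-1]); np.savez(f"pics/{name}.npz",K=T["intrinsics"],T=T["cam_to_world"])
    return im
def ray(name,p):
    d=np.load(f"pics/{name}.npz"); K,T=d["K"],d["T"]
    v=(np.array(p,float)-K[:2,2])/K[0,0]
    if name.startswith("w"):
        r=np.hypot(*v); c=np.array([*(v/r*np.sin(r)),np.cos(r)])
    else: c=np.array([*v,1.])
    c=T[:3,:3]@c; return T[:3,3],c/np.linalg.norm(c)
def onz(name,p,z):
    o,d=ray(name,p); return o+d*(z-o[2])/d[2]
def tri(*obs):  # obs: (name,pixel); returns point, residual
    A=np.zeros((3,3));b=np.zeros(3);L=[]
    for n,p in obs:
        o,d=ray(n,p);P=np.eye(3)-np.outer(d,d);A+=P;b+=P@o;L.append((P,o))
    x=np.linalg.solve(A,b);return x,max(np.linalg.norm(P@(x-o)) for P,o in L)
def pose():return arm.current_ee_pos(),arm.current_force(),arm.current_width(),arm.current_t()
E
sed -i 's/-(-s).*s\*-1,c,0\]/-s... /' h.py
python3 - <<'E'
s=open('h.py').read().split('\n')
for i,l in enumerate(s):
    if 'return np.array([[' in l: s[i]="    return np.array([[-s,c,0],[c,s,0],[0,0,-1.]])"
open('h.py','w').write('\n'.join(s))
E
python3 - <<'E'
from h import *
r=R(90);print(np.linalg.det(r), r)
for i,p in enumerate([(.55,.06,.30),(.55,-.09,.30)]):
    arm.move_to(p,r); shot("wrist",f"w{i}")
shot("top","t1");shot("scene","s1")
a=cv2.imread("pics/w0.png");print(arm.current_t(),arm.current_joint_positions())
E
```

```text
1.0 [[-1.  0.  0.]
 [ 0.  1.  0.]
 [ 0.  0. -1.]]
3.1417 [ -15.334    18.525    79.4069    0.0111   82.0716 -105.4111]
```

View pics/w0.png

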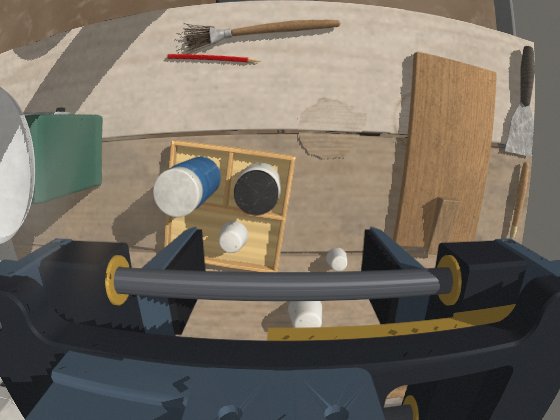

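View pics/w1.png

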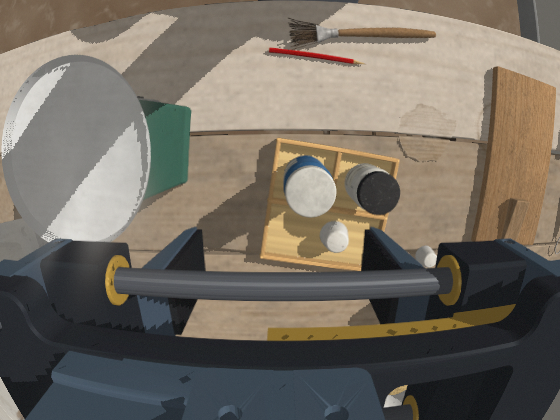

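Both wrist views show the rack clearly (w0: outer corners near 174,141 / 296,157 / 276,271; w1: 277,139 / 400,158 / 362,271 / 261,262). The lids are at w0 (178,191) and (256,191), w1 (310,190) and (378,190). The plug is at w0 (233,237) and w1 (335,236). I'll segment these now.

```bash
cat > seg.py <<'E'
from h import *
def blob(im,roi,fn):
    x0,y0,x1,y1=roi; c=im[y0:y1,x0:x1]; hsv=cv2.cvtColor(c,cv2.COLOR_BGR2HSV).astype(int)
    m=fn(hsv[...,0],hsv[...,1],hsv[...,2]).astype(np.uint8)
    m=cv2.morphologyEx(m,cv2.MORPH_OPEN,np.ones((3,3),np.uint8))
    cs,_=cv2.findContours(m,cv2.RETR_EXTERNAL,cv2.CHAIN_APPROX_NONE); k=max(cs,key=cv2.contourArea)+np.array([x0,y0])
    return cv2.convexHull(k)
white=lambda h,s,v:(s<45)&(v>150)
dark=lambda h,s,v:v<70
wood=lambda h,s,v:(h>10)&(h<28)&(s>70)&(v>90)
E
python3 - <<'E'
from seg import *
tiles=[]
for n,rois in {"w0":[(145,150,225,225,white),(225,155,290,225,dark),(215,215,252,258,white)],"w1":[(275,140,342,225,white),(350,155,405,225,dark),(318,215,352,256,white)]}.items():
    im=cv2.imread(f"pics/{n}.png"); S=3; big=cv2.resize(im,None,fx=S,fy=S,interpolation=cv2.INTER_CUBIC)
    for *r,f in rois:
        h=blob(im,r,f); e=cv2.fitEllipse(h); print(n,r,e)
        cv2.polylines(big,[h*S+1],True,(0,0,255),1)
    x0=150 if n=="w0" else 260
    tiles.append(big[130*S:280*S,x0*S:(x0+133+17)*S][:, :399 if 0 else 450])
o=np.hstack(tiles); o=cv2.resize(o,(800,400)); cv2.imwrite("pics/seg1.png",o)
E
```

```text
w0 [145, 150, 225, 225] ((177.545654296875, 191.14500427246094), (48.44865798950195, 49.712005615234375), 20.019161224365234)
w0 [225, 155, 290, 225] ((255.6323699951172, 192.1614990234375), (44.007598876953125, 44.174922943115234), 37.05379104614258)
w0 [215, 215, 252, 258] ((233.3966522216797, 237.17416381835938), (24.784223556518555, 31.924951553344727), 35.870849609375)
w1 [275, 140, 342, 225] ((311.01751708984375, 191.33822631835938), (49.34417724609375, 50.707275390625), 16.486141204833984)
w1 [350, 155, 405, 225] ((377.8167419433594, 192.43458557128906), (42.17596435546875, 42.78352355957031), 124.03106689453125)
w1 [318, 215, 352, 256] ((337.57598876953125, 237.7371063232422), (20.925912857055664, 30.445892333984375), 8.160714149475098)
```

View pics/seg1.png

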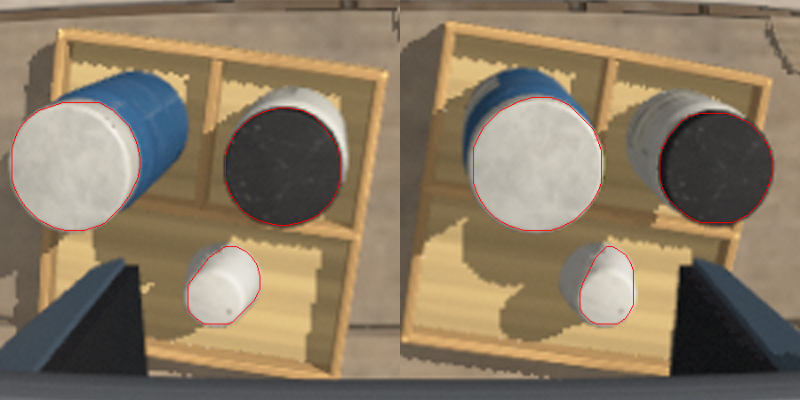

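The lid outlines fit well in both views. Rack corners come to w0 (171.7,141.2), (295.1,157), (276.4,271.7) and w1 (277.6,138.6), (399.1,159.2), (261.1,257.5).

Run:
```python
from h import *
print("blue",tri(("w0",(177.5,191.1)),("w1",(311,191.3))))
print("black",tri(("w0",(255.6,192.2)),("w1",(377.8,192.4))))
print("FR",tri(("w0",(171.7,141.2)),("w1",(277.6,138.6))))
print("FL",tri(("w0",(295.1,157)),("w1",(399.1,159.2))))
P=np.array([onz(*a,.024)[:2] for a in[("w0",(171.7,141.2)),("w1",(277.6,138.6)),("w0",(295.1,157)),("w1",(399.1,159.2)),("w0",(276.4,271.7)),("w1",(261.1,257.5))]])
print(P)
L=np.array([(-89,-89),(-89,-89),(-89,89),(-89,89),(89,89),(89,-89)])/1000
M,_=cv2.estimateAffinePartial2D(L,P); print(M, np.degrees(np.arctan2(M[1,0],M[0,0])),np.hypot(M[1,0],M[0,0]))
for p in [(417,52),(496,70),(397,246),(442,199),(429,252),(458,200)]: print("board w0",p,onz("w0",p,.016))
for p in [(165,195),(215,199),(158,295),(206,299)]: print("board top",p,onz("t1",p,.016))
im=cv2.imread("pics/t1.png"); s=cv2.resize(im[185:310,150:450],None,fx=2.66,fy=2.66,interpolation=cv2.INTER_CUBIC)
cv2.imwrite("pics/tc.png",s)
```

```text
blue (array([ 0.5467, -0.0584,  0.121 ]), np.float64(0.00045959361509240057))
black (array([0.5548, 0.0285, 0.0868]), np.float64(0.00015058942235097962))
FR (array([ 0.4926, -0.0965,  0.024 ]), np.float64(9.477455889865962e-05))
FL (array([0.5182, 0.0783, 0.0224]), np.float64(1.6209808553666176e-06))
[[ 0.4925 -0.0965]
 [ 0.4927 -0.0965]
 [ 0.518   0.0782]
 [ 0.518   0.0777]
 [ 0.6898  0.0518]
 [ 0.6665 -0.1218]]
[[ 0.975   0.1415  0.5919]
 [-0.1415  0.975  -0.022 ]] -8.255115632655244 0.9851839732597109
board w0 (417, 52) [0.3557 0.2579 0.016 ]
board w0 (496, 70) [0.3616 0.4048 0.016 ]
board w0 (397, 246) [0.6533 0.2399 0.016 ]
board w0 (442, 199) [0.5773 0.3098 0.016 ]
board w0 (429, 252) [0.6654 0.2984 0.016 ]
board w0 (458, 200) [0.5785 0.3402 0.016 ]
board top (165, 195) [0.6668 0.3888 0.016 ]
board top (215, 199) [0.6578 0.2359 0.016 ]
board top (158, 295) [0.3651 0.3959 0.016 ]
board top (206, 299) [0.3563 0.252  0.016 ]
```

View pics/tc.png

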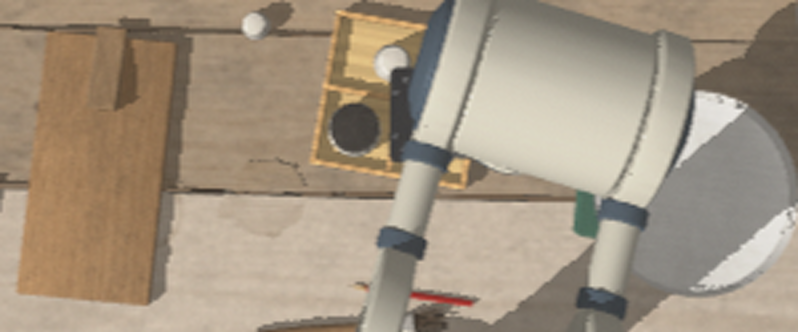

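The top view confirms the board is clear except for the wedge at its far end (wedge x ≳ 0.575). The free part runs from about x 0.36 to 0.56, with y centre about 0.32. I'll move the blue jar first.

```bash
cat >> h.py <<'E'

A=-8.3
def go(x,y,z,a=A,feed=.25): arm.move_l([x,y,z],R(a),feed=feed)
def pick(x,y,z,zt,a=A,w=.085):
    if arm.current_width()<w-.003 or arm.current_width()>w+.004: arm.grip(w)
    go(x,y,z+.02,a,.25); go(x,y,z,a,.08); arm.grip(.02); print("grip",arm.current_width(),arm.current_grasp_force())
    go(x,y,zt,a,.2)
def place(x,y,z,zt,a=A,w=.085):
    go(x,y,z+.02,a,.2); go(x,y,z,a,.05); print("F before",arm.current_force()); arm.grip(w); go(x,y,zt,a,.2)
E
python3 - <<'E'
from h import *
best=min((q for q in (arm.solve_ik([.545,-.0584,.20],R(a)) for a in (A,)) if q is not None),key=lambda q:abs(q[5]))
print(best, arm.solve_ik([.395,.32,.20],R(A)),arm.solve_ik([.545,-.0584,.20],R(A+180)),arm.solve_ik([.395,.32,.2],R(A+180)))
print("plug",onz("w0",(232,237),.03),onz("w1",(335,236),.03))
E
```

```text
[-12.3587  22.9553  89.0747  -0.      67.97    -4.0587] [32.279  19.8544 94.374  -0.     65.7716 40.579 ] [-12.3587  22.9553  89.0747  -0.      67.97   175.9413] [  32.279    19.8544   94.374    -0.       65.7716 -139.421 ]
plug [ 0.6323 -0.0121  0.03  ] [ 0.6308 -0.0139  0.03  ]
```

Run:
```python
from h import *
arm.move_to([.545,-.0584,.19],R(A))
pick(.545,-.0584,.064,.20)
go(.395,.318,.20,feed=.3)
place(.395,.318,.064+.009,.20)
shot("scene","s2"); print(pose())
```

```text
grip 0.05869426660262829 29.989356484729797
F before [ 0.3088  0.2521 -3.0775]
(array([0.3944, 0.3176, 0.1988]), array([ 0.1964, -0.5165, -0.6987]), 0.08514936463635668, 11.5833)
```

Run:
```python
from h import *
go(.555,.0275,.19,feed=.3)
pick(.555,.0275,.047,.17)
go(.505,.315,.17,feed=.3)
place(.505,.315,.047+.009,.20)
arm.move_to([.545,-.01,.25],R(90)); shot("wrist","w3"); shot("scene","s3"); arm.move_to([.50,-.05,.25],R(90)); shot("wrist","w4");print(pose())
a,b=cv2.imread("pics/w3.png"),cv2.imread("pics/s3.png")
cv2.imwrite("pics/c3.png",np.hstack([a[60:320,140:540],cv2.resize(b[100:295,200:500],(400,260))]))
```

```text
grip 0.05649430622450174 30.000589181872783
F before [ 0.8938 -1.1038  7.9433]
(array([ 0.5002, -0.05  ,  0.2502]), array([0.0199, 0.1798, 0.5168]), 0.08495539833357896, 21.5333)
```

View pics/c3.png

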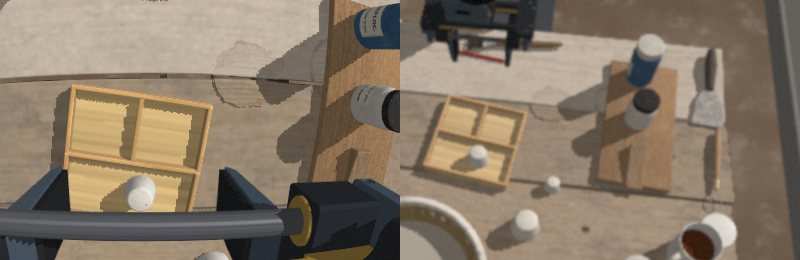

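View pics/w4.png

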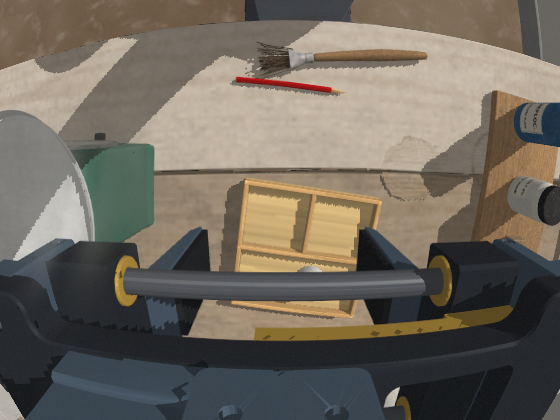

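Both jars stand upright on the board and the wedge is untouched. The plug is at about (280,253) in w3. Now I'll locate the plug precisely, and the pan.

```bash
cp pics/t1.npz pics/top0.npz; cp pics/s1.npz pics/scene0.npz
python3 - <<'E'
from seg import *
w2=lambda h,s,v:(s<50)&(v>110)
out=[]
for n,r in [("w0",(212,212,255,260)),("w1",(312,212,360,258)),("w3",(258,225,305,275)),("s3",(240,195,280,232))]:
    im=cv2.imread(f"pics/{n}.png"); h=blob(im,r,w2)
    (cx,cy),_,_=e=cv2.minAreaRect(h); out.append((n,(cx,cy))); print(n,e,onz(n,(cx,cy),.027))
print("plug tri",tri(*out))
gray=lambda h,s,v:(s<40)&(v>70)
o=[]
for n,r in [("w1",(0,40,152,245)),("top0",(365,210,460,305)),("scene0",(100,92,195,165))]:
    im=cv2.imread(f"pics/{n}.png"); h=blob(im,r,gray); e=cv2.fitEllipse(h)
    print(n,e,onz(n,e[0],.195)); o.append((n,e[0]))
    if n[0]=="w":
        P=np.array([onz(n,p[0],.195)[:2] for p in h]); c,rr=cv2.minEnclosingCircle(P.astype(np.float32)); print("rim circle",c,rr)
    else:
        P=np.array([onz(n,p[0],.195)[:2] for p in h]); print("circle",cv2.minEnclosingCircle(P.astype(np.float32)))
print(tri(*o[1:]))
E
```

```text
w0 ((231.75003051757812, 235.75003051757812), (27.577163696289062, 31.11269760131836), 45.0) [ 0.6314 -0.0129  0.027 ]
w1 ((334.0, 237.0), (30.0, 26.0), 90.0) [ 0.6334 -0.0148  0.027 ]
w3 ((280.0, 253.0), (34.0, 30.0), 90.0) [ 0.6326 -0.0127  0.027 ]
s3 ((258.5, 217.0), (16.0, 13.0), 90.0) [ 0.6352 -0.0138  0.027 ]
plug tri (array([ 0.6337, -0.0136,  0.0236]), np.float64(0.0010624705186197568))
w1 ((74.33927154541016, 156.83941650390625), (159.50094604492188, 234.1195831298828), 18.68820571899414) [ 0.4951 -0.2946  0.195 ]
rim circle (0.5087757110595703, -0.32416820526123047) 0.14493870735168457
top0 ((411.2565612792969, 257.5443115234375), (76.78913116455078, 79.52775573730469), 133.8125762939453) [ 0.4925 -0.3112  0.195 ]
circle ((0.493659108877182, -0.31099626421928406), 0.10370209813117981)
scene0 ((148.88168334960938, 129.74607849121094), (64.03328704833984, 81.95496368408203), 75.70426940917969) [ 0.4985 -0.3103  0.195 ]
circle ((0.4948236346244812, -0.31198546290397644), 0.10610281676054001)
(array([ 0.4926, -0.3139,  0.1867]), np.float64(0.0002921872470548103))
```

Run:
```python
from h import *
a=90+A
arm.grip(.07); arm.move_to([.633,-.0135,.12],R(a))
pick(.633,-.0135,.0115,.28,a,.07)
print(arm.current_width())
go(.493,-.3115,.28,a,.3)
shot("scene","s4")
go(.493,-.3115,.21,a,.15); go(.493,-.3115,.1885,a,.03); print(arm.current_force(),arm.current_width())
z=.1885
while arm.current_force()[2]<1.5 and z>.1835:
    z-=.0005; go(.493,-.3115,z,a,.02)
print(z,arm.current_force(),pose()); shot("scene","s5")
```

```text
grip 0.039305709684777465 29.755313140703947
0.03993394325938007
[-1.0363 -0.1338 -0.392 ] 0.039896935643573356
0.1835 [ 0.2377  0.7907 -0.4497] (array([ 0.493 , -0.3115,  0.1835]), array([ 0.2377,  0.7907, -0.4497]), 0.03940229328371638, 31.0167)
```

Run:
```python
from h import *
shot("wrist","w5")
a,b=cv2.imread("pics/w5.png"),cv2.imread("pics/s5.png")
cv2.imwrite("pics/c5.png",np.hstack([a[120:400,100:500],cv2.resize(b[80:200,90:262],(400,280),interpolation=cv2.INTER_CUBIC)]))
```

```text
(no output)
```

View pics/c5.png

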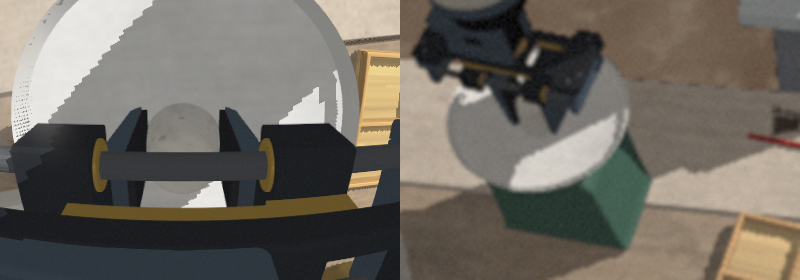

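The wrist view shows the plug held squarely between the fingers over the pan. I'll feel for contact in small steps.

Run:
```python
from h import *
a=90+A;z=.1835
arm.sleep(.2);F0=np.mean([arm.current_force()[2] for _ in range(3)]);print(F0)
while z>.1815:
    z-=.0004; go(.493,-.3115,z,a,.02); arm.sleep(.1); f=arm.current_force(); print(z,f,arm.current_width())
    if f[2]-F0>2: break
```

```text
-0.021344710869011463
0.18309999999999998 [0.476  0.5906 0.1428] 0.03953450955539374
0.18269999999999997 [ 0.8797  0.9502 -0.3051] 0.03942303729259802
0.18229999999999996 [-0.1171 -1.3658  0.3634] 0.03959363916317679
0.18189999999999995 [-0.9325  0.5693  3.6426] 0.0396384173845271
```

Run:
```python
from h import *
a=90+A
go(.493,-.3115,.1824,a,.02); arm.grip(.06); go(.493,-.3115,.1824+.06,a,.1);go(.493,-.3115,.30,a,.25)
# view pan from beside
arm.move_to([.46,-.27,.33],R(a)); shot("wrist","w6"); shot("scene","s6"); print(pose())
a,b=cv2.imread("pics/w6.png"),cv2.imread("pics/s6.png")
cv2.imwrite("pics/c6.png",np.hstack([a[60:340,80:480],cv2.resize(b[80:200,90:262],(400,280),interpolation=cv2.INTER_CUBIC)]))
```

```text
(array([ 0.4598, -0.27  ,  0.3288]), array([-0.6951, -0.5046, -0.1743]), 0.05994233227398888, 35.0667)
```

View pics/c6.png

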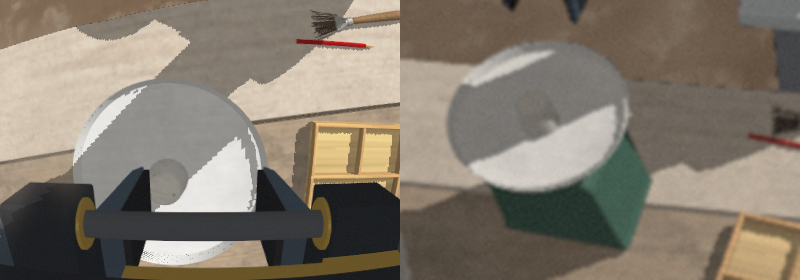

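The plug stands upright in the middle of the pan: wrist crop (167,178) against a rim centre of about (170,171), scene crop (537,117) against (538,117). Now the jars go back.

Run:
```python
from h import *
arm.grip(.085); arm.move_to([.505,.315,.20],R(A))
pick(.505,.315,.056,.18)
go(.555,.0275,.18,feed=.3)
place(.555,.0275,.0485,.20)
go(.395,.318,.20,feed=.3)
pick(.395,.318,.0725,.21)
go(.545,-.0584,.21,feed=.3)
place(.545,-.0584,.065,.21)
arm.move_to([.50,.06,.33],R(90)); shot("wrist","w7"); shot("scene","s7"); print(pose())
a,b=cv2.imread("pics/w7.png"),cv2.imread("pics/s7.png")
cv2.imwrite("pics/c7.png",np.hstack([a[60:340,100:500],cv2.resize(b[90:265,200:450],(400,280),interpolation=cv2.INTER_CUBIC)]))
```

```text
grip 0.05617007325181072 30.00063070678152
F before [-0.451  -0.0851 -2.4162]
grip 0.05860834566786636 30.00238766479015
F before [-0.0445 -0.0038 -3.5588]
(array([0.4999, 0.0597, 0.3294]), array([ 0.3185,  1.0914, -0.5271]), 0.08474127054744426, 53.675)
```

View pics/c7.png

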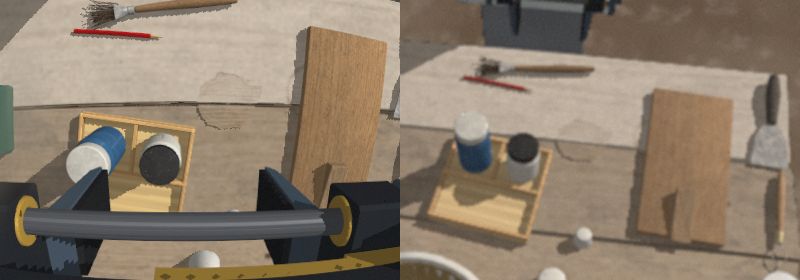

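Both jars are upright in their own bays (blue right, black-lid left), the trough is empty, the board is clear and the wedge hasn't moved. The robot is touching nothing.

```bash
python3 -c "
from rig import arm
arm.sleep(.5);print(arm.sign_off())"
```

```text
the job is handed in; nothing more can be done
None
```

The job is handed in at about 54 s of the 120 s: the plug stands upright in the middle of the scale's pan, both jars are back upright in their own bays, and the wedge was not moved.

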